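Shut the sharp-tools box and lock it with the quick-release pin

TASK

Class is over: push the lid of the plywood sharp-tools box fully shut, then lock it with the quick-release pin that stands in the wooden block. Squeeze the pin's button in and keep it in while you put the pin down through the holes of both steel lugs until its collar rests on the lid's lug, then let go so that the button springs out and the pin is locked. Leave the other things on the table where they are.

Things in the scene. Friction and masses are not known exactly. Their poses are not given: they have to be found in the camera images.
- sharps_box: Plywood box fixed to the table, 150 deep x 220 wide x 90 mm high, lid hinged on its far long side. Origin: on the table, straight below the lock hole; z up, x points from the hole to the box: front wall 26 mm along +x, hinge line (along y) 176 mm along +x, 90 mm up. A steel lug, 50 mm wide, sticks out of the front wall over the origin. It stands left or right of the wooden block.
- lid (a joint): Lid's hinge angle in rad: 0 = fully shut, grows as it opens (its front edge goes up); it starts half open (0.3 to 0.6). The hinge is stiff enough to stay where it is left; a push of a few newtons down on the lid shuts it.
- lid_press (a point): Point on the top of the lid, on its middle line, 110 mm from the hinge line (66 mm behind the hole); moves with the lid. Clear wood to push on. With the lid shut it is 102 mm above the table.
- lid_hole (a point): Centre of the mouth of the hole (18 mm, through, 2 mm chamfer) in the lid's own steel lug, 50 mm wide, 12 mm thick, at the lid's front edge; on the lid's top face, z along the hole's axis; moves with the lid. Lid and lug are 12 mm thick. With the lid shut it lies at the seat point and the two lugs are 2 mm apart.
- seat (a point): Fixed point on the lock hole's axis, 102 mm above the table, where the middle of the collar's underside rests when the pin is home. Axes as the box. Below it, the box's lug: 12 mm thick, top 88 mm above the table, upright through hole 18 mm in diameter, 2 mm chamfer, free space down to the table.
- pin: Quick-release pin, 100 mm long, 0.18 kg, stands upright and loose in the block. Origin: centre of the underside of its round steel collar (42 mm across, 6 mm thick); z along the pin, up to the head. Grey box-shaped head above the collar, 34 mm along x, 36 mm along y with the button in, top 52 mm above the origin; button on its +y side. Fingers that close along the pin's y push the button in.
- pin_button (a joint): How far the pin's button is pushed in, m: 0 = out (tabs out, locked), 0.006 = fully in (tabs drawn in). Spring: 4 N to start it, about 8 N fully in. Tabs follow it one to one. The button pops out when let go.
- button_face (a point): Middle of the button's outer face (24 wide x 32 mm high, 12 to 44 mm above the collar's underside), 24 mm from the pin's axis along the pin's +y when out, 18 mm when fully in; the opposite face of the head lies 18 mm from the axis along -y, so fully squeezed the head is centred on the axis.
- pin_tip (a point): Lower end of the steel shank, 48 mm below the pin's origin. Shank 14 mm in diameter, its last 11 mm tapered to 7 mm. Two locking tabs, 27.5 to 34.5 mm below the pin's origin, stick out on its +x and -x, 25 mm overall, while the button is out: too wide for the lugs. With the button fully in they are inside the shank.
- pin_block: Wooden block, fixed, 80 x 80 x 60 mm high, with a round upright through hole of 30 mm in which the pin stands, collar on the block's top. Origin: centre of the underside; z up. The pin, tabs out, lifts freely from it.
- clay_pot: Bystander: small grey clay pinch pot, 58 x 64 x 36 mm, behind the block. Origin under its centre.
- wood_rib: Bystander: flat wooden kidney rib, 62 x 100 x 8 mm, lying in front of the box. Origin under its centre.
- tub: Bystander: pale lidded tub, 100 mm across, 80 mm high. Origin under its centre.
- jar: Bystander: glass jar with a yellow lid, 80 mm across, 136 mm high. Origin under its centre.
- masking_tape: Bystander: roll of masking tape, 96 mm across, 25 mm high. Origin under its centre.
Things that resemble listed ones, but are neither listed nor needed, are in the scene too. What is shaped like the pin but green or purple is not meant.

How it is judged:
On the way, in this order (a step that is already met when the one before it is completed fails the run):
1. the lid is shut (value of joint lid below 0.04 rad), for 0.2 s.
2. with the button held in, the pin's tip is in the hole of the box's lug, the lid shut (value of joint pin_button above 0.004 m and value of joint lid below 0.04 rad and horizontal distance between pin_tip and seat below 0.008 m and z of pin_tip in the frame of seat below -0.018 m), for 0.1 s.
At the end, for the whole second after the job is handed in: The lid is shut (within 0.04 rad); the pin stands upright (within 0.12 rad) through both lugs, its collar down on the lid's lug (within 5 mm in height, 6 mm sideways), its button out again (within 1.5 mm) so that the tabs lock it, and it is at rest and released (value of joint lid below 0.04 rad and horizontal distance between pin and seat below 0.006 m and z of pin in the frame of seat below 0.005 m and angle between the z axis of pin and the z axis of seat, either way round below 0.12 rad and value of joint pin_button below 0.0015 m and linear speed of pin below 0.02 m/s); the robot touches nothing.
It fails at once if a bystander is pushed more than 40 mm from its place (distance of any of clay_pot, wood_rib, tub, jar, masking_tape from where it was at the start of the episode above 0.04 m).
It also fails if it takes over 58 s, if anything falls off the work surface, if the arm or the gripper's body presses on something with over 40 N, if the wrist force passes 120 N, or if a joint passes its speed limit or range.

ROBOT

A 7-joint arm with a two-finger parallel gripper is mounted at the origin on a cart in front of the work surface, level with it; the furniture and walls round the work are solid. World frame = base frame: x ahead of the robot, y to its left, z up, the work surface at z = 0. Lengths are in m, angles in rad, forces in N, time in s.
With the tool pointing down it reaches from about 0.425 to 0.95 m from the base axis. Payload 16.7 kg.
Tool frame: the origin (TCP) lies between the finger pads; the fingertips stand 8 mm ahead of it and the grasp point (between the pads) lies 11 mm behind it (arm.tcp_to_tips is the distance from the TCP to the fingertips, in m); y points along the fingers, z is the direction in which the jaws open and shut, and the axes are right-handed (so a half turn about y gives the same grasp; the last joint's range is limited). The gripper opens to 94 mm and grips with 3 to 60 N. Pads are 16 mm wide; open, the fingers measure 119 mm over their backs; the gripper's body (75 mm by 177 mm) begins 78 mm behind the grasp point.
Start: joints at [-1.442, 0.426, 0.074, 1.606, -0.034, 1.111, -0.067], TCP at [0.186, 0.649, 0.213] pointing down, gripper open.
Joint ranges: [-2.85, 2.85], [-0.5, 2.14], [-1.23, 1.37], [0.21, 2.46], [-1.02, 4.16], [0.16, 2.05], [-2.73, 2.73]. Speed limits (rad/s): [1.89, 1.89, 2.39, 2.39, 3.01, 3.01, 3.01].

INTERFACE

Orientations are given as a 3x3 rotation matrix whose columns are the frame's x, y, z axes.
In Python, from bench import arm gives the robot as it stands. Calls block until the motion is done:
- arm.move_ptp(position, orientation): joint-space move of the TCP to a pose.
- arm.move_straight(position, rot=None, max_speed=0.15): straight line of the TCP; rot=None keeps the orientation; max_speed is the mean speed in m/s.
- arm.movej(angles): joint-space move.
- arm.command_gripper(opening): finger opening in m; the grip force is fixed at half the most; returns when the fingers have stopped.
- arm.pause(seconds).
- arm.inverse_kinematics(position, orientation): joint angles nearest the present ones, or None.
- arm.observe(): the state.
- arm.snapshot(name): name is "scene" or "top" or "wrist"; returns the picture (420x560x3 uint8, blue, green, red); there is no depth.
- arm.camera_info(name): a dict with "mtx" (3x3 intrinsics, pixels), "R" (3x3) and "t" (3): a world point X has camera coordinates R X + t. Camera axes: x right, y down, z forward; pixel columns grow to the right and rows downward; lengths in m; the calibration is good to about 2 mm. A picture is of the moment at which its call begins: read the wrist's pose just before it. camera_info takes no time and is no camera call; for the wrist camera it gives the pose at the moment of the call.
A pose or a line that the arm cannot do raises arm.MotionError and nothing moves.
- arm.sign_off(): hands the job in, once; it reports no verdict.
The state is a dict: "time": time; "joint_positions": joint angles; "qd": joint speeds; "tau": joint torques, N m; "eef_pos": TCP position; "eef_rot": TCP orientation; "wrist_force": force on the tool from outside, world axes, zero at the start; "wrist_torque": the same for the moment, N m; "finger_gap": finger opening in m.
Only numpy, scipy, OpenCV 4.12 (cv2) and the standard library are available. Lean on these libraries where they do the work, as an engineer would, in place of code of your own. Each camera call takes 0.05 s, during which the arm holds its last target.

## Working session

There is one attempt and no reset: what is moved stays moved. The work goes in short steps, each a Python script; the robot and the scene stay as the last script left them, time stands still between calls to the robot, and variables do not carry over. Pictures are saved under pics/ and viewed, and the job is handed in when it is done.

```bash
mkdir -p pics; ls; python3 - <<'E'
from bench import arm
import cv2
for n in("scene","top","wrist"):
    i=arm.snapshot(n); cv2.imwrite(f"pics/{n}0.png",i)
    c=arm.camera_info(n); print(n,c)
o=arm.observe(); print(o)
E
```

```text
pics
scene {'mtx': array([[522.59190833,   0.        , 279.0051991 ],
       [  0.        , 522.59190833, 209.19608129],
       [  0.        ,   0.        ,   1.        ]]), 'R': array([[-0.54906925, -0.83577174,  0.00292582],
       [-0.3943305 ,  0.25596991, -0.88260006],
       [ 0.73690326, -0.48576229, -0.47011549]]), 't': array([0.32297055, 0.28346209, 1.72319713])}
top {'mtx': array([[474.33960439,   0.        , 282.26334878],
       [  0.        , 474.33960439, 208.78981709],
       [  0.        ,   0.        ,   1.        ]]), 'R': array([[-0.07706271, -0.99700567, -0.00640559],
       [-0.97349448,  0.07662992, -0.21549095],
       [ 0.21533656, -0.01037051, -0.97648483]]), 't': array([0.0594902 , 0.56145681, 1.48331964])}
wrist {'mtx': array([[361.31247002,   0.        , 276.18686691],
       [  0.        , 361.31247002, 211.60281914],
       [  0.        ,   0.        ,   1.        ]]), 'R': array([[ 2.74152894e-01,  9.61685882e-01, -6.74297858e-04],
       [ 9.30559993e-01, -2.65102597e-01,  2.52544478e-01],
       [ 2.42689701e-01, -6.98632741e-02, -9.67585052e-01]]), '
[... 155 characters left out ...]
9,
        1.11082546, -0.06709182]), 'qd': array([ 0.00116653, -0.00214312,  0.00246098, -0.00100383, -0.00067654,
        0.00025823, -0.00053961]), 'tau': array([ 1.59338877e-03, -9.36268973e+01,  3.66786093e+00, -4.54432583e+01,
       -4.88671835e-02,  1.79251994e-02,  1.20731233e-04]), 'eef_pos': array([0.18572434, 0.64860541, 0.21295912]), 'eef_rot': array([[ 9.61373551e-01, -1.80749997e-04,  2.75246911e-01],
       [-2.75246955e-01, -9.62911815e-04,  9.61373074e-01],
       [ 9.12703226e-05, -9.99999520e-01, -9.75468837e-04]]), 'wrist_force': array([0.55945344, 0.39364762, 0.97710192]), 'wrist_torque': array([-0.01480007, -0.01148771,  0.0418328 ]), 'finger_gap': 0.09367451463760454}
```

View pics/scene0.png

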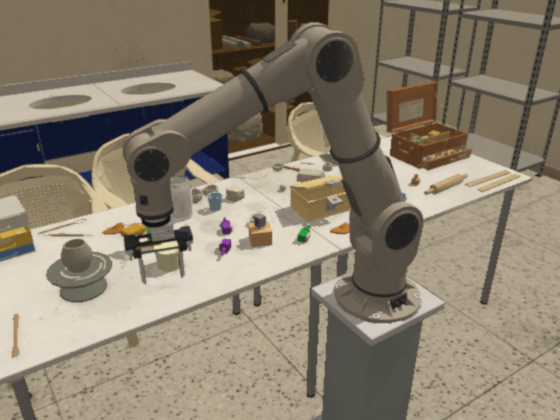

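View pics/top0.png

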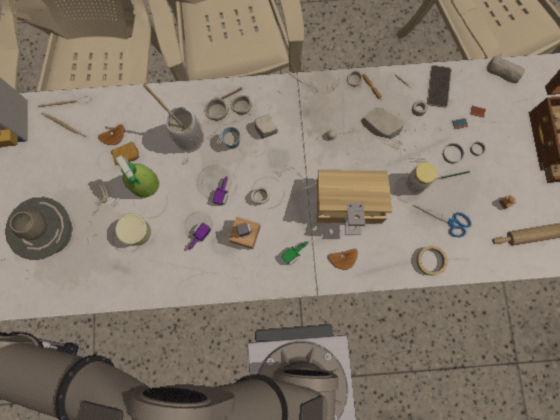

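View pics/wrist0.png

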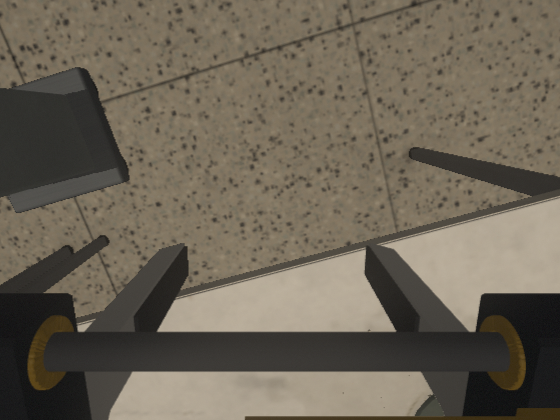

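```bash
python3 - <<'E'
import cv2,numpy as np
t=cv2.imread("pics/top0.png"); s=cv2.imread("pics/scene0.png")
cv2.imwrite("pics/topbox.png",cv2.resize(t[155:275,300:410],None,fx=5,fy=5,interpolation=cv2.INTER_CUBIC))
cv2.imwrite("pics/topblk.png",cv2.resize(t[170:280,180:320],None,fx=5,fy=5,interpolation=cv2.INTER_CUBIC))
cv2.imwrite("pics/scn.png",cv2.resize(s[165:265,200:360],None,fx=5,fy=5,interpolation=cv2.INTER_CUBIC))
E
```

```text
(no output)
```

View pics/topbox.png

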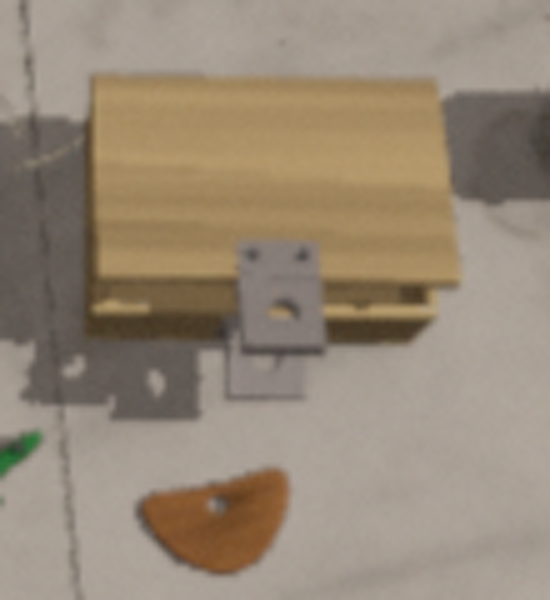

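View pics/topblk.png

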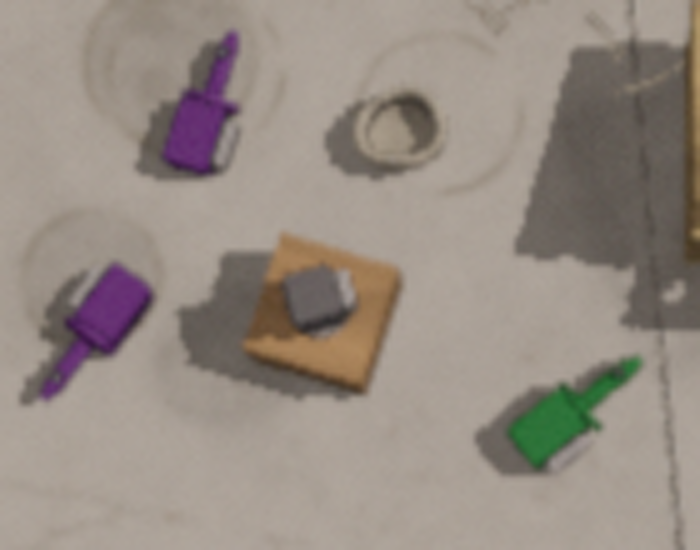

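View pics/scn.png

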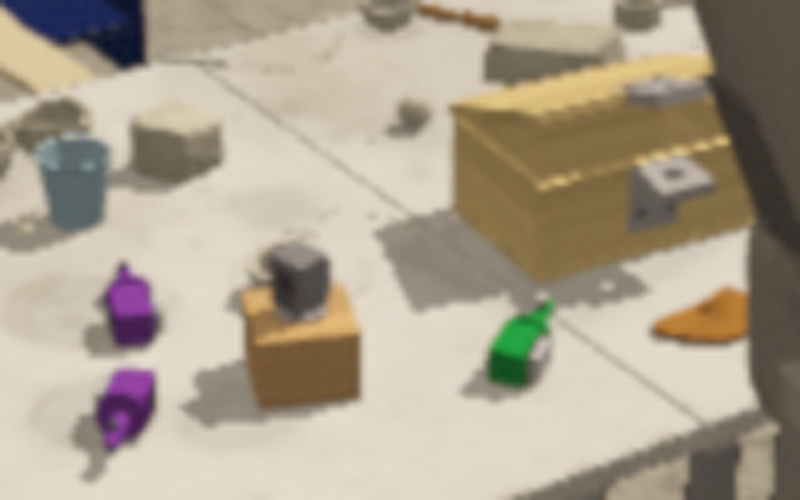

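```bash
cat > h.py <<'E'
import numpy as np,cv2
from bench import arm
def ray(c,uv,z):
    d=c["R"].T@np.linalg.solve(c["mtx"],np.array([uv[0],uv[1],1.]))
    o=-c["R"].T@c["t"]
    return o+d*(z-o[2])/d[2]
def proj(c,X):
    p=c["mtx"]@(c["R"]@np.asarray(X,float)+c["t"]); return p[:2]/p[2]
def Rot(yaw):  # tool z (jaw axis) at world angle yaw, tool y down
    z=np.array([np.cos(yaw),np.sin(yaw),0]); y=np.array([0,0,-1.]); x=np.cross(y,z)
    return np.c_[x,y,z]
E
python3 - <<'E'
from h import *
c=arm.camera_info("top")
B=lambda u,v:(300+u/5,155+v/5)
K=lambda u,v:(180+u/5,170+v/5)
print("hingeL,R",ray(c,B(93,75),.102),ray(c,B(437,80),.102))
print("frontwall base",ray(c,B(90,338),.0),ray(c,B(410,342),.0))
print("lug fixed front corners",ray(c,B(227,396),.088),ray(c,B(303,399),.088))
print("head",ray(c,K(320,297),.112),[ray(c,K(*p),.112)[:2] for p in((285,282),(338,265),(352,312),(300,332))])
print("block",[ray(c,K(*p),.06)[:2] for p in((283,235),(400,270),(366,388),(246,345))])
print("start tool x yaw");o=arm.observe();print(o['time'])
for y in(0,np.pi,np.pi/2,-np.pi/2):
    print(y,arm.inverse_kinematics([.6,-.0,.25],Rot(y)),arm.inverse_kinematics([.6,.2,.25],Rot(y)))
E
```

```text
hingeL,R [ 0.67398058 -0.1106383   0.102     ] [ 0.6531314  -0.33112019  0.102     ]
frontwall base [ 0.52102482 -0.10124947  0.        ] [ 0.5014662  -0.31538043  0.        ]
lug fixed front corners [ 0.46090689 -0.17657381  0.088     ] [ 0.4552533  -0.22417896  0.088     ]
head [0.49695552 0.1402431  0.112     ] [array([0.5081562 , 0.16148637]), array([0.51634908, 0.12779717]), array([0.48593402, 0.12092641]), array([0.47588746, 0.15396725])]
block [array([0.5490989 , 0.16565904]), array([0.52006866, 0.0913838 ]), array([0.44507412, 0.1182534 ]), array([0.47886671, 0.19347504])]
start tool x yaw
0.15
0 [-0.74623697  0.35199586  0.82368022  1.77259911 -0.28211532  1.13991298
  0.16631836] [-0.93156921  0.38325463  0.67465758  1.69384371 -0.25815407  1.1553009
 -0.18713453]
3.141592653589793 [ 0.66836303  0.44617807 -1.02492088  1.69199346  0.40161632  1.23295345
  2.69193595] [ 0.31229183  0.5105895  -1.02574791  1.61837495  0.4525767   1.27178587
  2.3481507 ]
1.5707963267948966 [-0.68469692  0.33094599  0.73552507  1.76970668 -0.24300428  1.13397399
  1.69845452] [-0.71706027  0.34064266  0.37994262  1.68166102 -0.13644789  1.14544253
  1.27032922]
-1.5707963267948966 [-0.90011391  0.44429622  1.07556946  1.77908055 -0.42251949  1.17390178
 -1.26713122] [-1.03001328  0.42052397  0.82274163  1.69888539 -0.33130978  1.16796482
 -1.68956734]
```

```bash
python3 - <<'E'
from h import *
o=arm.observe()
arm.move_straight(o['eef_pos']+[0,0,.08],max_speed=.15)
print(arm.observe()['time'])
ph=np.radians(84.6)
arm.move_ptp([.554,-.21,.29],Rot(ph)); print(arm.observe()['time'])
arm.command_gripper(0.0)
o=arm.observe();print(o['time'],o['eef_pos'],o['wrist_force'],o['finger_gap'])
cv2.imwrite("pics/w1.png",arm.snapshot("wrist")); cv2.imwrite("pics/t1.png",arm.snapshot("top"))
E
```

```text
0.8333
4.1
5.5167 [ 0.55398675 -0.21002713  0.29000525] [ 0.16645959 -0.34379368  0.95891826] 0.0005671127790137003
```

View pics/w1.png

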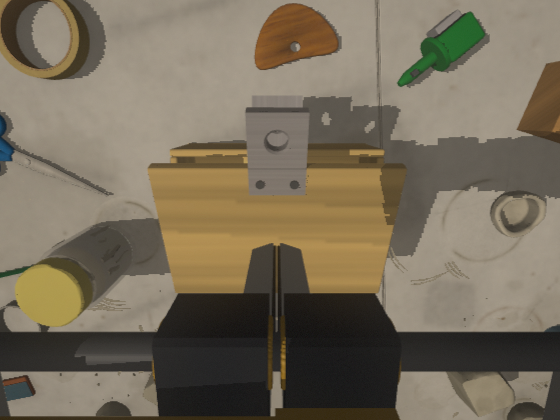

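The wrist view shows the lid's lug with its hole at (277,140), the lid square to the tool, and the closed fingers above clear wood. Next I press down in steps.

```bash
python3 - <<'E'
from h import *
def st():
    o=arm.observe(); print(round(o['time'],2),o['eef_pos'].round(4),o['wrist_force'].round(1)); return o
T=lambda tip:[.554,-.21,tip+arm.tcp_to_tips]
print(arm.tcp_to_tips)
arm.move_straight(T(.175),max_speed=.2); st()
arm.move_straight(T(.125),max_speed=.06); st()
for t in(.112,.106,.104,.103,.102,.101,.100):
    arm.move_straight(T(t),max_speed=.04); o=st()
    if o['wrist_force'][2]>22: break
cv2.imwrite("pics/w2.png",arm.snapshot("wrist"))
E
```

```text
0.008
6.3 [ 0.5544 -0.2105  0.1839] [ 0.2 -0.4  0.2]
7.28 [ 0.5542 -0.2101  0.1332] [-0.3  0.1  0.3]
7.76 [ 0.5539 -0.21    0.1198] [ 0.2 -0.1  0.5]
8.06 [ 0.5539 -0.21    0.1138] [0.  0.5 0.5]
8.31 [ 0.554  -0.21    0.1119] [-0.5 -0.9  0.4]
8.56 [ 0.554 -0.21   0.111] [-0.5  0.2  0.5]
8.81 [ 0.5541 -0.21    0.1103] [-1.1  0.4  7.2]
9.06 [ 0.5542 -0.2101  0.1101] [-7.1  3.5 23.4]
```

View pics/w2.png

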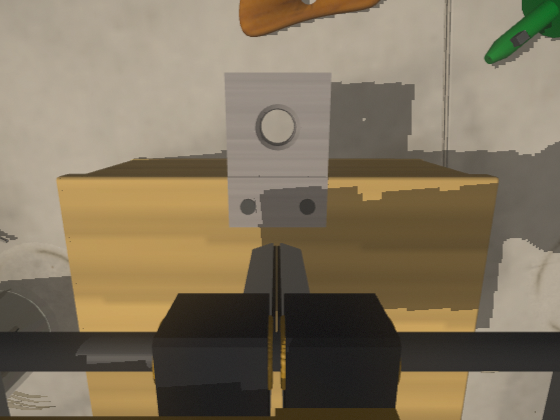

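The lid is flat and the table is visible through both aligned lug holes, with the circle at about (276,127). Now I'll fit it exactly.

```bash
python3 - <<'E'
from h import *
i=cv2.imread("pics/w2.png"); c=arm.camera_info("wrist")
cr=i[95:160,240:315]; cv2.imwrite("pics/hole.png",cv2.resize(cr,None,fx=8,fy=8,interpolation=cv2.INTER_CUBIC))
g=cv2.GaussianBlur(cv2.cvtColor(i,cv2.COLOR_BGR2GRAY),(3,3),0)
print(cv2.HoughCircles(g[95:160,240:315],cv2.HOUGH_GRADIENT,1,5,param1=100,param2=12,minRadius=12,maxRadius=26))
for uv in((276,127),):
    print(ray(c,uv,.102))
for X in([.488,-.204,.102],): print(proj(c,X))
print(g[127,245:310])
E
```

```text
[[[36.5 30.5 16.1]
  [35.5 36.5 18.5]
  [32.5 27.5 21. ]]]
[ 0.48542117 -0.2034185   0.102     ]
[275.30268492 132.54769409]
[144 144 144 144 144 144 144 144 143 132 112  96  91  88  82  87 115 145
 156 157 157 156 156 155 155 155 155 156 156 156 156 155 155 154 153 152
 152 152 152 152 152 152 152 153 153 153 153 150 134 114 112 124 135 138
 138 139 141 143 144 144 144 144 144 144 144]
```

View pics/hole.png

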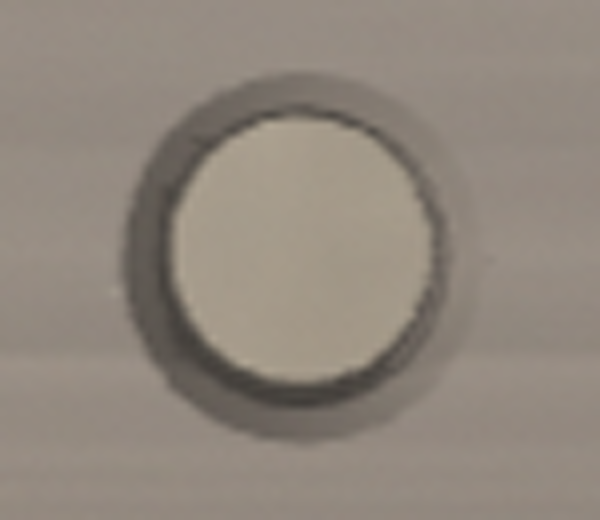

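```bash
python3 - <<'E'
from h import *
c=arm.camera_info("wrist"); print("seat",ray(c,(277.1,126.6),.102))
arm.move_straight([.554,-.21,.20],max_speed=.15)
cv2.imwrite("pics/w3.png",arm.snapshot("wrist"));c=arm.camera_info("wrist");np.savez("pics/w3.npz",**c)
ph=np.radians(104.5);R=Rot(ph)
arm.move_ptp(np.array([.497,.140,.22])+.07*R[:,0],R)
arm.command_gripper(.094)
o=arm.observe();print(o['time'],o['eef_pos'],o['wrist_force'],o['finger_gap'])
c=arm.camera_info("wrist");np.savez("pics/w4.npz",**c)
cv2.imwrite("pics/w4.png",arm.snapshot("wrist")); t=arm.snapshot("top");cv2.imwrite("pics/t4.png",t)
cv2.imwrite("pics/t4b.png",cv2.resize(t[155:275,220:410],None,fx=4,fy=4,interpolation=cv2.INTER_CUBIC))
E
```

```text
seat [ 0.48528326 -0.20287168  0.102     ]
12.7417 [0.56477979 0.15753314 0.22001228] [ 0.43630563  0.4714102  -0.24596275] 0.09426332194630453
```

View pics/w3.png

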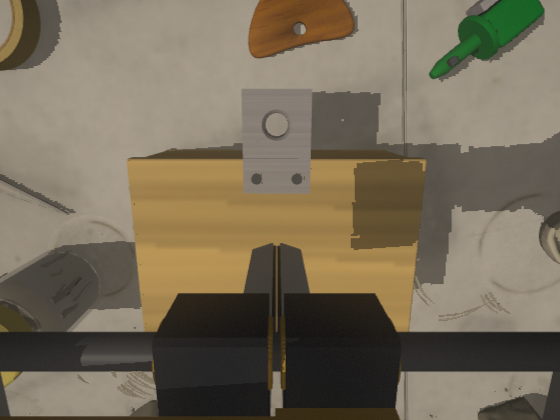

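View pics/w4.png

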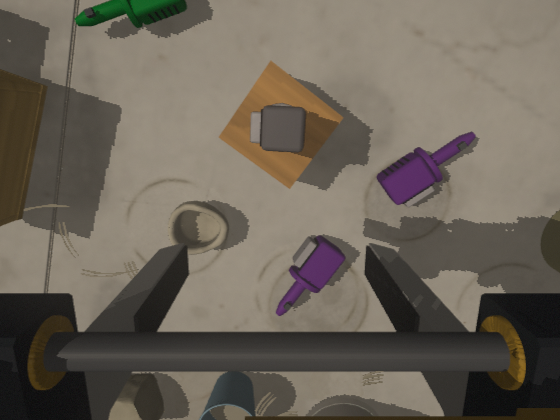

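View pics/t4b.png

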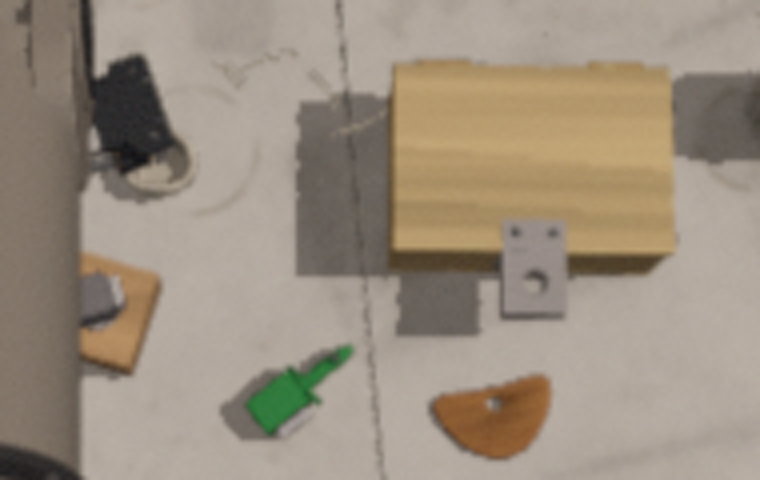

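The wrist view (w4) shows the grey-headed pin in the wooden block at (283,128), with its pale button at (256,127). The look-alikes are purple at (409,176) and (316,264) and green at (150,8). The grey one is meant, since it stands in the block. Below is a crop to confirm this and measure the head.

```bash
python3 - <<'E'
from h import *
i=cv2.imread("pics/w4.png"); c=dict(np.load("pics/w4.npz"))
cv2.imwrite("pics/pin.png",cv2.resize(i[50:200,205:355],None,fx=4,fy=4,interpolation=cv2.INTER_CUBIC))
hsv=cv2.cvtColor(i,cv2.COLOR_BGR2HSV); print(hsv[128,248:312].tolist()[::3])
roi=np.zeros(i.shape[:2],np.uint8); roi[90:170,225:335]=1
m=((hsv[...,1]<40)&(hsv[...,2]<125)&(roi>0)).astype(np.uint8)
m=cv2.morphologyEx(m,cv2.MORPH_OPEN,np.ones((5,5)))
cs,_=cv2.findContours(m,0,2); k=max(cs,key=cv2.contourArea); r=cv2.minAreaRect(k); print(r)
b=cv2.boxPoints(r); P=[ray(c,p,.112) for p in b]; print(np.array(P).round(4)); print("centre",np.mean(P,0))
# top cam seat, w3 seat
ct=arm.camera_info("top"); print("seat top",ray(ct,(220+537/4-.375,155+282/4-.375),.102))
i3=cv2.imread("pics/w3.png");cv2.imwrite("pics/hole3.png",cv2.resize(i3[80:200,230:325],None,fx=6,fy=6,interpolation=cv2.INTER_CUBIC))
c3=dict(np.load("pics/w3.npz")); print("w3",ray(c3,(276.5,124),.102), proj(c3,[.4853,-.2029,.102]))
E
```

```text
[[17, 142, 144], [13, 32, 143], [13, 32, 145], [14, 30, 143], [15, 31, 99], [13, 33, 92], [11, 30, 93], [12, 35, 94], [14, 30, 92], [13, 33, 92], [13, 34, 91], [12, 28, 90], [14, 31, 90], [9, 29, 89], [11, 31, 90], [11, 31, 90], [11, 32, 88], [11, 32, 88], [13, 33, 69], [16, 112, 73], [15, 132, 91], [17, 135, 91]]
((281.9672546386719, 128.55690002441406), (41.10542297363281, 43.86534881591797), 3.3664603233337402)
[[0.5195 0.1336 0.112 ]
 [0.4878 0.1277 0.112 ]
 [0.4818 0.1576 0.112 ]
 [0.5133 0.1644 0.112 ]]
centre [0.50059678 0.14584022 0.112     ]
seat top [ 0.4853711  -0.20417916  0.102     ]
w3 [ 0.4848482  -0.20262266  0.102     ] [276.17554065 124.67749696]
```

View pics/pin.png

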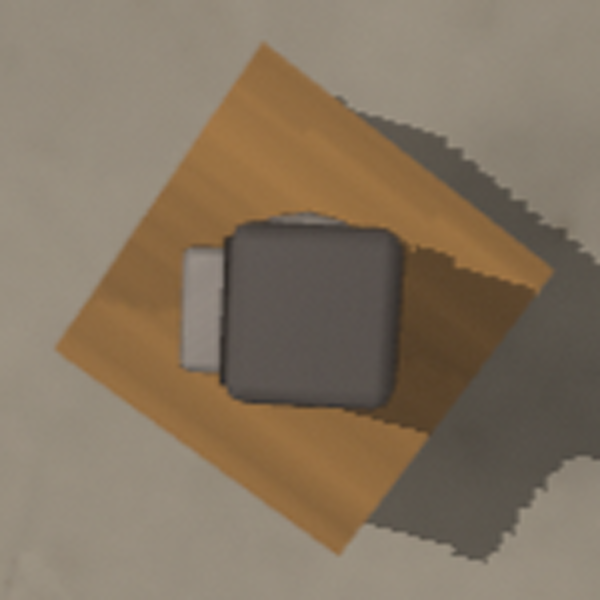

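View pics/hole3.png

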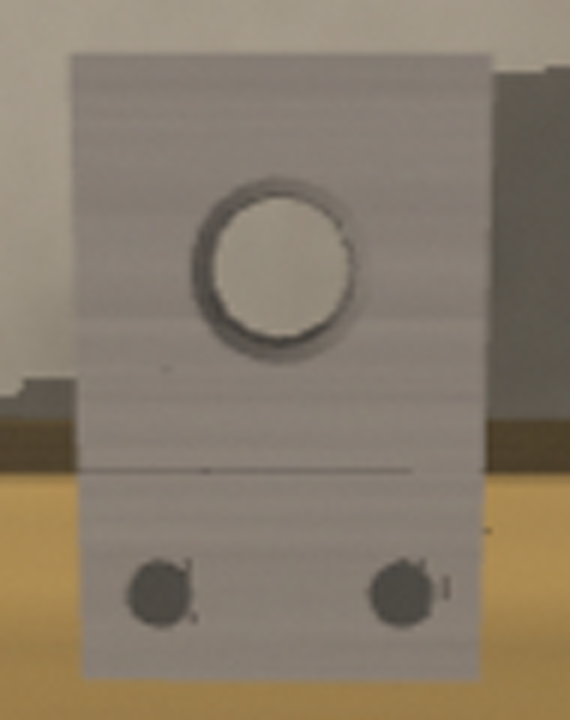

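The crop confirms it: grey head, pale steel button on the side towards the box, standing upright in the block, yaw about 3° off the tool. Now the grasp.

```bash
python3 - <<'E'
from h import *
ph=np.radians(101.3);R=Rot(ph)
def st():
    o=arm.observe(); print(round(o['time'],2),o['eef_pos'].round(4),o['wrist_force'].round(1),round(o['finger_gap'],4)); return o
arm.move_straight([.501,.1433,.19],R,max_speed=.15)
arm.move_straight([.501,.1433,.10],max_speed=.12)
arm.move_straight([.501,.1433,.081],max_speed=.06); st()
arm.command_gripper(.02); st()
cv2.imwrite("pics/w5.png",arm.snapshot("wrist")); cv2.imwrite("pics/s5.png",cv2.resize(arm.snapshot("scene")[165:265,200:320],None,fx=5,fy=5,interpolation=cv2.INTER_CUBIC))
E
```

```text
14.84 [0.5009 0.1431 0.0808] [ 0.3 -0.9  0.1] 0.0939
15.78 [0.5011 0.1435 0.0812] [-1.7  0.8  4.6] 0.0354
```

View pics/w5.png

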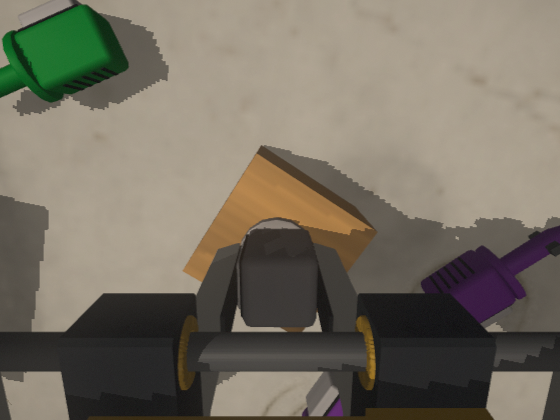

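View pics/s5.png

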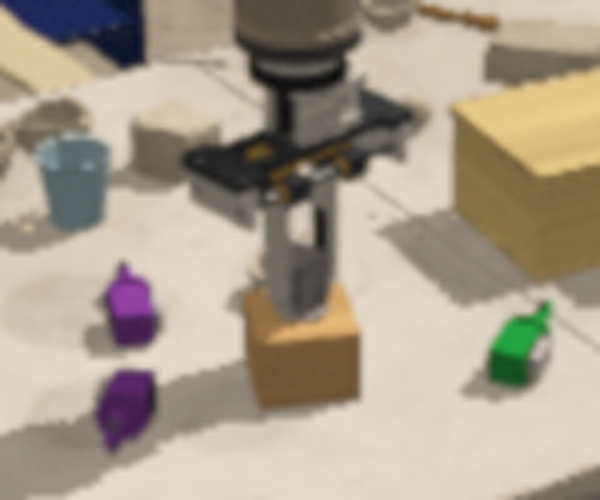

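```bash
python3 - <<'E'
from h import *
c=arm.camera_info("wrist");o=arm.observe();R=o['eef_rot'];p=o['eef_pos']
for zz in(.112,.072):
  for s in(-.017,.017):
    print(zz,s,[proj(c,[*(p+R[:,0]*s+R[:,2]*t)[:2],zz]).round(1) for t in(-.018,0,.018)])
print("collar",[proj(c,[*(p-R[:,0]*.021)[:2],zz]).round(1) for zz in(.060,.066)], p)
i=cv2.imread("pics/w5.png");cv2.imwrite("pics/w5c.png",cv2.resize(i[200:345,200:360],None,fx=4,fy=4,interpolation=cv2.INTER_CUBIC))
E
```

```text
0.112 -0.017 [array([231.9, 257.8]), array([275.2, 257.9]), array([318.5, 257.9])]
0.112 0.017 [array([234.2, 330.2]), array([275.1, 330.2]), array([316.1, 330.2])]
0.072 -0.017 [array([240.9, 229. ]), array([275.3, 229. ]), array([309.8, 229.1])]
0.072 0.017 [array([242.4, 288.4]), array([275.3, 288.5]), array([308.2, 288.5])]
collar [array([275.4, 215.6]), array([275.4, 218.6])] [0.50107105 0.14351511 0.08116761]
```

View pics/w5c.png

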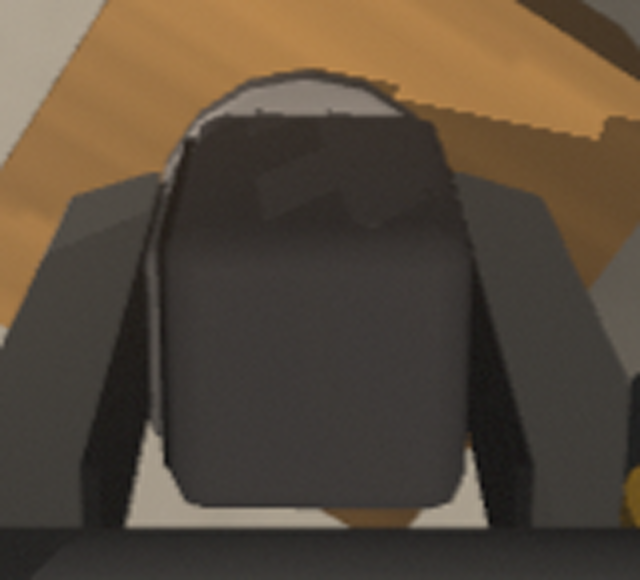

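```bash
python3 - <<'E'
from h import *
def st():
    o=arm.observe(); print(round(o['time'],2),o['eef_pos'].round(4),o['wrist_force'].round(1),round(o['finger_gap'],4)); return o
arm.move_straight([.501,.1433,.22],max_speed=.12); st()
arm.move_straight([.4853,-.2034,.22],max_speed=.15); st()
arm.move_straight([.4853,-.2034,.178],max_speed=.08); st()
arm.pause(.3);st()
for n in("top","wrist","scene"): cv2.imwrite(f"pics/{n}6.png",arm.snapshot(n))
E
```

```text
17.18 [0.5006 0.1432 0.2194] [-0.6  0.2 -1.9] 0.0348
19.65 [ 0.4854 -0.2029  0.2199] [ 1.  -0.1 -2.1] 0.0361
20.32 [ 0.4852 -0.2038  0.178 ] [-0.3 -1.  -1.7] 0.0353
20.62 [ 0.4855 -0.2034  0.1783] [-1.3  0.6 -2.2] 0.0353
```

View pics/wrist6.png

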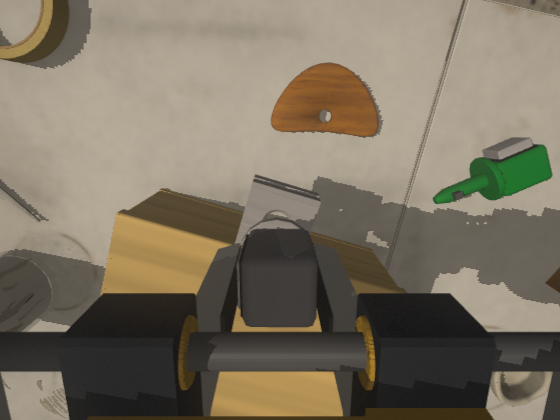

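View pics/scene6.png

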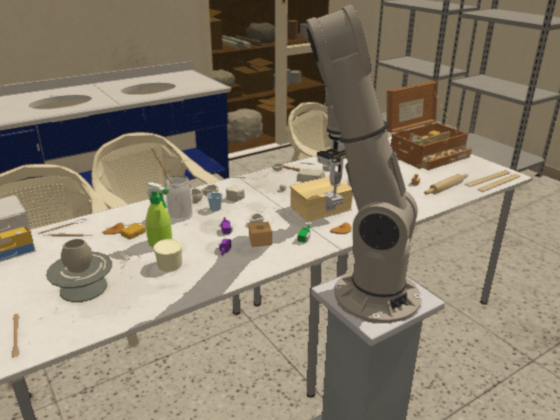

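The pin hangs over the lug: head at (277,277) as at the grasp, lug front edge at (256,178)–(320,195). Now I lower it, watching the force.

```bash
python3 - <<'E'
from h import *
def st():
    o=arm.observe(); print(round(o['time'],2),o['eef_pos'].round(4),o['wrist_force'].round(1),round(o['finger_gap'],4)); return o
x,y=.4853,-.2034
for z in(.170,.165,.160,.155,.150,.145,.140,.135,.130,.127,.125,.124,.123,.122):
    arm.move_straight([x,y,z],max_speed=.05); o=st()
    if np.linalg.norm(o['wrist_force']-[0,0,-2])>15: print("STOP");break
for n in("wrist","top"): cv2.imwrite(f"pics/{n}7.png",arm.snapshot(n))
E
```

```text
21.08 [ 0.485  -0.2034  0.1696] [ 0.3 -0.6 -1.5] 0.0354
21.33 [ 0.4851 -0.2034  0.1647] [-0.6 -0.3 -0.9] 0.0356
21.58 [ 0.4851 -0.2034  0.1597] [-0.3  0.2 -2.2] 0.0355
21.83 [ 0.4852 -0.2033  0.1547] [ 0.2  0.  -1. ] 0.0355
22.08 [ 0.4851 -0.2033  0.1497] [-0.9  0.1 -1.7] 0.0354
22.33 [ 0.4851 -0.2034  0.1447] [ 0.5  0.6 -1.1] 0.0351
22.58 [ 0.4851 -0.2033  0.1397] [-0.5 -0.1 -1.8] 0.0356
22.83 [ 0.4851 -0.2034  0.1347] [ 0.6 -0.7 -1.4] 0.0354
23.08 [ 0.4851 -0.2034  0.1297] [-0.  -0.  -1.5] 0.0354
23.33 [ 0.4852 -0.2034  0.1269] [ 0.4  0.5 -1.2] 0.0357
23.58 [ 0.4853 -0.2034  0.1249] [ 0.1  0.1 -0.2] 0.0353
23.83 [ 0.4853 -0.2034  0.124 ] [-0.9  0.4 -1.2] 0.0357
24.08 [ 0.4854 -0.2035  0.1231] [-1.3  0.8  3.1] 0.0354
24.33 [ 0.4855 -0.2035  0.1228] [-7.   4.8 23. ] 0.0359
STOP
```

View pics/wrist7.png

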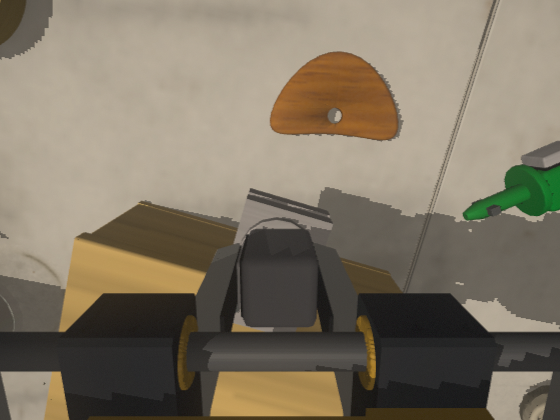

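The pin went in with no side force and the collar met the lug at the expected height. I'll take off the preload, let go, retreat and check.

```bash
python3 - <<'E'
from h import *
def st():
    o=arm.observe(); print(round(o['time'],2),o['eef_pos'].round(4),o['wrist_force'].round(1),round(o['finger_gap'],4)); return o
x,y=.4853,-.2034
arm.move_straight([x,y,.1232],max_speed=.05);st()
arm.command_gripper(.094);st()
R=Rot(np.radians(101.3))
arm.move_straight([x,y,.25],max_speed=.1);st()
arm.move_straight(np.array([x,y,.25])+.07*R[:,0],max_speed=.12);st()
c=arm.camera_info("wrist")
w=arm.snapshot("wrist");cv2.imwrite("pics/w8.png",w);t=arm.snapshot("top")
cv2.imwrite("pics/t8.png",t);s=arm.snapshot("scene")
cv2.imwrite("pics/s8.png",cv2.resize(s[155:255,270:370],None,fx=6,fy=6,interpolation=cv2.INTER_CUBIC))
np.savez("pics/w8.npz",**c)
E
```

```text
24.68 [ 0.4854 -0.2034  0.1232] [-0.3  0.8  2.8] 0.0353
25.69 [ 0.4853 -0.2034  0.1232] [-0.5  0.9 -0. ] 0.0942
27.11 [ 0.485  -0.2033  0.2495] [-0.2 -0.7 -0.2] 0.094
27.84 [ 0.5532 -0.1902  0.2499] [0.3 0.2 0.2] 0.0941
```

View pics/w8.png

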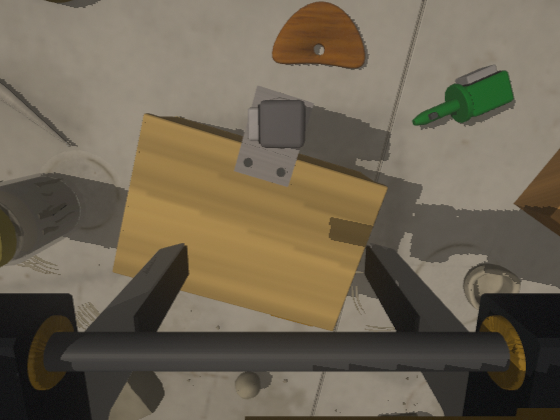

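View pics/s8.png

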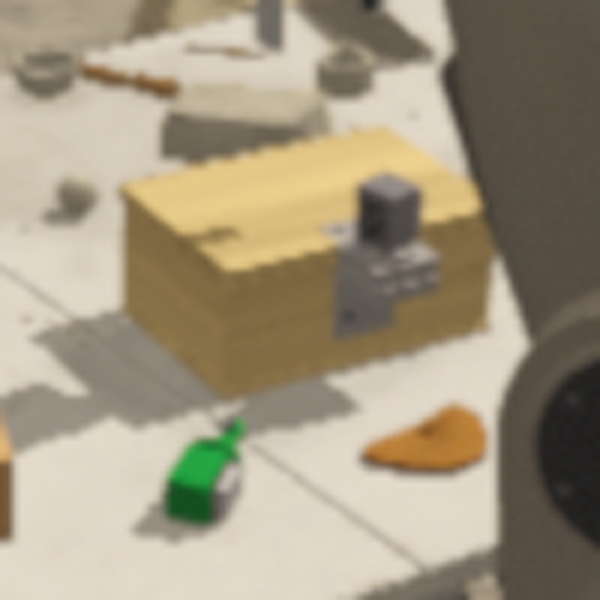

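The pin stands upright on the closed lid's lug at (281,123). Its button shows as a strip of about 10 px at (253,124), as wide as before the grasp, so it is out. The robot is clear.

```bash
python3 - <<'E'
from h import *
c=arm.camera_info("wrist"); i=cv2.imread("pics/w8.png")
hsv=cv2.cvtColor(i,cv2.COLOR_BGR2HSV);roi=np.zeros(i.shape[:2],np.uint8);roi[92:152,255:315]=1
m=cv2.morphologyEx(((hsv[...,2]<112)&(hsv[...,1]<40)&(roi>0)).astype(np.uint8),cv2.MORPH_OPEN,np.ones((5,5)))
k=max(cv2.findContours(m,0,2)[0],key=cv2.contourArea);r=cv2.minAreaRect(k);print(r,ray(c,r[0],.154))
arm.sign_off()
E
```

```text
((284.0, 123.5), (49.0, 52.0), 90.0) [ 0.48429276 -0.19752062  0.154     ]
the job is handed in; nothing more can be done
```

The sharp-tools box is shut and the pin is locked through both lugs; I handed the job in at about 28 s of the 58 s allowed. No verdict was reported.

- **Lid:** I pressed it down with the closed fingers until 23 N at the shut height. Later pictures from the wrist, scene and top cameras showed it staying shut.
- **Pin:** I picked the grey-headed pin out of the wooden block, squeezing its button in; the fingers closed to about 35.5 mm. I carried it over and lowered it through both lugs. There was no side force on the way, and the collar met the lid's lug at the expected height.
- **Release:** After I let go, the wrist picture showed the pin upright with its button strip as wide as before the grasp, so it is out. The robot was clear with about 0 N at the wrist. I saw no sign that any bystander had moved, but I did not measure them.

**Checks that disagreed:**
- **Lock hole:** the wrist and top cameras differed by about 1.3 mm on where it is. I used the middle value, and the insertion met no resistance.
- **Final head position:** a last colour-mask check put the head 6 mm sideways of the hole. I don't trust it, because the mask filled nearly all of its search window and probably took in shadow. The button also shifts the grey head's outline by about 2–3 mm. I did not repeat this check before handing in. The shank's 2 mm of play in the holes should keep the pin within the 6 mm limit.

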